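# Load conditioned test bars into the immersion carrier and lock the retaining rod

## Robot

A 7-joint arm with a two-finger parallel gripper is mounted at the origin on a cart in front of the work surface, level with it; the furniture and walls round the work are solid. World frame = base frame: x ahead of the robot, y to its left, z up, the work surface at z = 0. Lengths are in m, angles in rad, forces in N, time in s.
With the tool pointing down it reaches from about 0.4 to 0.85 m from the base axis. Payload 10.4 kg.
Tool frame: the origin (TCP) lies on the centre line of the jaws, within the pads' length; the fingertips stand 22 mm ahead of it and the grasp point (between the pads) lies 3 mm ahead of it; z points along the fingers, y is the line along which they close (so a half turn about z gives the same grasp; the last joint's range is limited). The gripper opens to 87 mm and grips with 3 to 60 N. Pads are 19 mm wide; open, the fingers measure 117 mm over their backs; the gripper's body (75 mm by 190 mm) begins 51 mm behind the grasp point.
Start: joints at [-1.276, 0.332, -0.065, 1.46, 0.022, 1.35, -0.088], TCP at [0.195, 0.594, 0.245] pointing down, gripper open.
Joint ranges: [-2.6, 2.6], [-0.5, 2.12], [-1.47, 1.34], [0.16, 2.42], [-1.27, 4.41], [0.06, 2.06], [-2.6, 2.6]. Speed limits (rad/s): [2.22, 2.22, 2.79, 2.79, 3.14, 3.14, 3.14].

## Interface

Orientations are given as a unit quaternion [x, y, z, w].
In Python, from bench import r gives the robot as it stands.
- The arm moves only by the shell command python3 jog.py FILE [FORCE], which reads ROWS from the file FILE. ROWS is a JSON list of rows, 1 to 12 of them, each of 5 numbers: dx, dy, dz in m, then a turn about the tool's z in rad, then the finger opening in m; each row is the pose to reach, as a shift and turn from the pose commanded when the command began, along the tool's axes at that moment; what a row does not reach only later rows make up. A row lasts 1/10 s, in which the tool goes at most 0.05 m and 0.15 rad, less where a joint would pass 70% of its speed; a pose out of reach is approached as far as the arm can. The fingers move at their own pace and stop on an object; FORCE is the grip in N (left out, the last holds). Time passes only in rows, so rows that do not move let the fingers close. It prints the time, the measured TCP pose, the force, the opening and the grip force at its end. Input that does not fit is refused with a message, and nothing moves.
- r.read_state(): the state, without advancing time (a new reading comes with each control period).
- r.camera(name): name is "scene" or "top" or "wrist"; returns a dict with "img" (420x560x3 uint8, red, green, blue), "fx", "fy", "cx", "cy" (pixels), "pose" (4x4, takes a point from camera to world coordinates). Camera axes: x right, y down, z forward; pixel columns grow to the right and rows downward; lengths in m; the calibration is good to about 2 mm. A picture is of the moment at which its call begins. There is no depth.
- r.close_job(): hands the job in; it is judged then, once.
The state is a dict: "time": time; "joint_positions": joint angles; "joint_vel": joint speeds; "joint_torque": joint torques, N m; "ee_pos": TCP position; "eef_rot": TCP orientation; "ft_force": force on the tool from outside, world axes, zero at the start; "torque": the same for the moment, N m; "width": finger opening in m; "grip_force": force on a finger pad.
Only numpy, scipy, OpenCV 4.12 (cv2) and the standard library are available. Lean on these libraries where they do the work, as an engineer would, in place of code of your own. Each camera call takes 0.05 s, during which the arm holds its last target. There are 200 camera calls.

## Task

Get the immersion carrier ready for the bath: draw its keeper back so that the retaining rod springs fully out of the slots, then lift every test bar up and off its hook on the stand and set it upright, hole up, fully down in a slot of the carrier (one to a slot, any order). When all the bars are in, push the rod home through their holes against its spring, slide the keeper fully across to trap it and let go; leave the dropper bottles standing.

Things in the scene. Friction and masses are not known exactly. Their poses are not given: they have to be found in the camera images.
- carrier: Immersion carrier, fixed: aluminium base 290 x 76 x 10 mm, white comb with four slots, retaining rod. x runs along the row of slots from the crosshead end (nearest the robot) to the far end plate, y to its left, z up. Origin on the table, under the inner face of the rod housing, the 124 mm high plate at x = -16 to 0 mm. Far end plate at x = 112 to 120 mm, also 124 mm high.
- stand: Conditioning stand, loose, 3 kg: white base 110 x 370 mm, steel rail 12 mm thick along its y axis, axis 193 mm above the table, on two uprights at y = +-172 mm (top 201 mm). Origin on the table, midway along and 40 mm in front of the rail; x points away from the robot, y along the rail to the left. Four steel J-hooks, 7 mm thick, come off the rail towards -x, 80 mm apart.
- plunger (a joint): Travel (m) of the 7 mm retaining rod and its crosshead along the carrier's +x; rod axis 110 mm above the table. 0 = fully sprung out (slots clear), 0.112 = pushed home to the stop (rod through all four slot places, 100 mm above the slot floors). A spring pushes it out: 2.5 N at 0, 8 N at 0.112. Trapped by the keeper it rests at about 0.108, as at the start.
- keeper (a joint): Travel (m) of the keeper slide on top of the crosshead along the carrier's +y: 0 = drawn back, 0.016 = fully across. Starts across. Its tongue enters the notch of the bracket only when the rod is within 4 mm of its stop; across, it keeps the rod from springing back. It stays where it is left (about 1 N of friction, more under the spring's load).
- grip (a point): Middle of the keeper's grip, an upright black round post 14 mm in diameter, from 18 mm below to 16 mm above this point, free all round above the crosshead. It moves with both joints: in carrier axes x = -142 mm + plunger, y = keeper, 142 mm above the table.
- strike (a point): Face of the steel keeper bracket that stops the tongue, on the carrier's +y side beside the crosshead's home position; the bracket reaches from x = -70 to -14 mm and y = 24 to 34 mm in carrier axes, its top 128 mm above the table.
- slot1 (a point): Middle of the floor of slot 1 of the carrier, 10 mm above the table, 26 mm along the carrier's x; axes as the carrier's. The slot is 8 mm along x, 37 mm along y; the ribs and cheeks round it end in 45-degree roofs, from 30 mm to 37 mm above the table, that guide a bar in. Slots are 22 mm apart.
- slot2 (a point): Middle of the floor of slot 2 of the carrier, 10 mm above the table, 48 mm along the carrier's x; axes as the carrier's. The slot is 8 mm along x, 37 mm along y; the ribs and cheeks round it end in 45-degree roofs, from 30 mm to 37 mm above the table, that guide a bar in. Slots are 22 mm apart.
- slot3 (a point): Middle of the floor of slot 3 of the carrier, 10 mm above the table, 70 mm along the carrier's x; axes as the carrier's. The slot is 8 mm along x, 37 mm along y; the ribs and cheeks round it end in 45-degree roofs, from 30 mm to 37 mm above the table, that guide a bar in. Slots are 22 mm apart.
- slot4 (a point): Middle of the floor of slot 4 of the carrier, 10 mm above the table, 92 mm along the carrier's x; axes as the carrier's. The slot is 8 mm along x, 37 mm along y; the ribs and cheeks round it end in 45-degree roofs, from 30 mm to 37 mm above the table, that guide a bar in. Slots are 22 mm apart.
- hook1 (a point): Middle of the low, level part of hook 1 (centre line of its 7 mm wire), 189 mm above the table, 36 mm in front of the rail axis. The level part is 12 mm long; from its outer end the hook rises towards the stand's -x to its tip, 30 mm further out and 14 mm higher; a bar taken along that slope comes off. Hook 1 is at the left (+y) end. Axes as the stand's.
- hook2 (a point): Middle of the low, level part of hook 2 (centre line of its 7 mm wire), 189 mm above the table, 36 mm in front of the rail axis. The level part is 12 mm long; from its outer end the hook rises towards the stand's -x to its tip, 30 mm further out and 14 mm higher; a bar taken along that slope comes off. Hook 1 is at the left (+y) end. Axes as the stand's.
- hook3 (a point): Middle of the low, level part of hook 3 (centre line of its 7 mm wire), 189 mm above the table, 36 mm in front of the rail axis. The level part is 12 mm long; from its outer end the hook rises towards the stand's -x to its tip, 30 mm further out and 14 mm higher; a bar taken along that slope comes off. Hook 1 is at the left (+y) end. Axes as the stand's.
- hook4 (a point): Middle of the low, level part of hook 4 (centre line of its 7 mm wire), 189 mm above the table, 36 mm in front of the rail axis. The level part is 12 mm long; from its outer end the hook rises towards the stand's -x to its tip, 30 mm further out and 14 mm higher; a bar taken along that slope comes off. Hook 1 is at the left (+y) end. Axes as the stand's.
- bar1: Grey plastic tensile bar (may be absent), 112 mm long, 6 mm thick, 35 g: heads 34 mm wide, 24 mm long; neck 22 mm wide from 24 to 88 mm above the foot (with 6 mm sloped shoulders); 14 mm hole through the upper head, 100 mm above the foot. Origin: middle of the foot; z along the bar to the hole, y across its width, x through its thickness. Hangs on a hook, facing the stand's -x.
- bar2: Grey plastic tensile bar (may be absent), 112 mm long, 6 mm thick, 35 g: heads 34 mm wide, 24 mm long; neck 22 mm wide from 24 to 88 mm above the foot (with 6 mm sloped shoulders); 14 mm hole through the upper head, 100 mm above the foot. Origin: middle of the foot; z along the bar to the hole, y across its width, x through its thickness. Hangs on a hook, facing the stand's -x.
- bar3: Grey plastic tensile bar (may be absent), 112 mm long, 6 mm thick, 35 g: heads 34 mm wide, 24 mm long; neck 22 mm wide from 24 to 88 mm above the foot (with 6 mm sloped shoulders); 14 mm hole through the upper head, 100 mm above the foot. Origin: middle of the foot; z along the bar to the hole, y across its width, x through its thickness. Hangs on a hook, facing the stand's -x.
- bar4: Grey plastic tensile bar (may be absent), 112 mm long, 6 mm thick, 35 g: heads 34 mm wide, 24 mm long; neck 22 mm wide from 24 to 88 mm above the foot (with 6 mm sloped shoulders); 14 mm hole through the upper head, 100 mm above the foot. Origin: middle of the foot; z along the bar to the hole, y across its width, x through its thickness. Hangs on a hook, facing the stand's -x.
- dropper_1: Amber dropper bottle, 36 mm wide, 105 mm tall, loose bystander; origin under its middle.
- dropper_2: Amber dropper bottle, 36 mm wide, 105 mm tall, loose bystander; origin under its middle.

How it is judged:
On the way, in this order (a step that is already met when the one before it is completed fails the run):
1. the keeper is drawn back and the rod has sprung out of the slots (value of joint plunger below 0.008 m), for 0.2 s.
2. every bar stands upright, fully down in a slot, while the rod is still out (((horizontal distance between bar1 and slot1 below 0.004 m and z of bar1 in the frame of slot1 below 0.004 m) or (horizontal distance between bar1 and slot2 below 0.004 m and z of bar1 in the frame of slot2 below 0.004 m) or (horizontal distance between bar1 and slot3 below 0.004 m and z of bar1 in the frame of slot3 below 0.004 m) or (horizontal distance between bar1 and slot4 below 0.004 m and z of bar1 in the frame of slot4 below 0.004 m)) and angle between each of bar1, bar2, bar3, bar4's own z axis and vertical below 0.2 rad and ((horizontal distance between bar2 and slot1 below 0.004 m and z of bar2 in the frame of slot1 below 0.004 m) or (horizontal distance between bar2 and slot2 below 0.004 m and z of bar2 in the frame of slot2 below 0.004 m) or (horizontal distance between bar2 and slot3 below 0.004 m and z of bar2 in the frame of slot3 below 0.004 m) or (horizontal distance between bar2 and slot4 below 0.004 m and z of bar2 in the frame of slot4 below 0.004 m)) and ((horizontal distance between bar3 and slot1 below 0.004 m and z of bar3 in the frame of slot1 below 0.004 m) or (horizontal distance between bar3 and slot2 below 0.004 m and z of bar3 in the frame of slot2 below 0.004 m) or (horizontal distance between bar3 and slot3 below 0.004 m and z of bar3 in the frame of slot3 below 0.004 m) or (horizontal distance between bar3 and slot4 below 0.004 m and z of bar3 in the frame of slot4 below 0.004 m)) and ((horizontal distance between bar4 and slot1 below 0.004 m and z of bar4 in the frame of slot1 below 0.004 m) or (horizontal distance between bar4 and slot2 below 0.004 m and z of bar4 in the frame of slot2 below 0.004 m) or (horizontal distance between bar4 and slot3 below 0.004 m and z of bar4 in the frame of slot3 below 0.004 m) or (horizontal distance between bar4 and slot4 below 0.004 m and z of bar4 in the frame of slot4 below 0.004 m)) and value of joint plunger below 0.02 m), for 0.2 s.
At the end, for the whole second after the job is handed in: Every bar present stands in a slot of the carrier (foot within 4 mm of the middle of the slot floor and no more than 4 mm above it, leaning less than 11 degrees), the rod is in by more than 105 mm and the keeper is across by more than 12 mm, at rest (((horizontal distance between bar1 and slot1 below 0.004 m and z of bar1 in the frame of slot1 below 0.004 m) or (horizontal distance between bar1 and slot2 below 0.004 m and z of bar1 in the frame of slot2 below 0.004 m) or (horizontal distance between bar1 and slot3 below 0.004 m and z of bar1 in the frame of slot3 below 0.004 m) or (horizontal distance between bar1 and slot4 below 0.004 m and z of bar1 in the frame of slot4 below 0.004 m)) and angle between each of bar1, bar2, bar3, bar4's own z axis and vertical below 0.2 rad and ((horizontal distance between bar2 and slot1 below 0.004 m and z of bar2 in the frame of slot1 below 0.004 m) or (horizontal distance between bar2 and slot2 below 0.004 m and z of bar2 in the frame of slot2 below 0.004 m) or (horizontal distance between bar2 and slot3 below 0.004 m and z of bar2 in the frame of slot3 below 0.004 m) or (horizontal distance between bar2 and slot4 below 0.004 m and z of bar2 in the frame of slot4 below 0.004 m)) and ((horizontal distance between bar3 and slot1 below 0.004 m and z of bar3 in the frame of slot1 below 0.004 m) or (horizontal distance between bar3 and slot2 below 0.004 m and z of bar3 in the frame of slot2 below 0.004 m) or (horizontal distance between bar3 and slot3 below 0.004 m and z of bar3 in the frame of slot3 below 0.004 m) or (horizontal distance between bar3 and slot4 below 0.004 m and z of bar3 in the frame of slot4 below 0.004 m)) and ((horizontal distance between bar4 and slot1 below 0.004 m and z of bar4 in the frame of slot1 below 0.004 m) or (horizontal distance between bar4 and slot2 below 0.004 m and z of bar4 in the frame of slot2 below 0.004 m) or (horizontal distance between bar4 and slot3 below 0.004 m and z of bar4 in the frame of slot3 below 0.004 m) or (horizontal distance between bar4 and slot4 below 0.004 m and z of bar4 in the frame of slot4 below 0.004 m)) and value of joint plunger above 0.105 m and value of joint keeper above 0.012 m and velocity of joint plunger between -0.005 and 0.005 m/s and linear speed of each of bar1, bar2, bar3, bar4 below 0.02 m/s); the robot touches nothing.
It fails at once if a dropper bottle is knocked over (angle between any of dropper_1, dropper_2's own z axis and vertical above 0.5 rad).
Of bar1, bar2, bar3, bar4 only 3 to 4 are there at a start; the rules pass over those that are not, and their reading is None.
At some moment in a run one of stand may be knocked a few centimetres aside while the robot is not near it.
Once in a run the grip may slacken for a moment while it holds something.
It also fails if it takes over 210 s, if anything falls off the work surface, if the arm or the gripper's body presses on something with over 40 N, if the wrist force passes 120 N, or if a joint passes its speed limit or range.

## Working session

There is one attempt and no reset: what is moved stays moved. The work goes in short steps, Python scripts to look and compute and a shell command to move; the robot and the scene stay as the last step left them, time stands still between calls to the robot, and variables do not carry over. Pictures are saved under pics/ and viewed, at most 14 in all, crops included, and the job is handed in when it is done.

```bash
ls; mkdir -p pics
python3 - <<'E'
from bench import r
import cv2,numpy as np
s=r.read_state();print(s)
for n in("scene","top"):
    c=r.camera(n);cv2.imwrite(f"pics/{n}0.png",c["img"][:,:,::-1]);np.savez(f"pics/{n}0.npz",**c)
    print(n,c["fx"],c["cx"],c["cy"],np.round(c["pose"],4).tolist())
E
```

```text
bench.py
jog.py
pics
{'time': 0.0, 'joint_positions': array([-1.27559129,  0.33286764, -0.06468675,  1.46093941,  0.02159415,
        1.34989082, -0.08850262]), 'joint_vel': array([ 0.00067038, -0.0003393 ,  0.00063581, -0.00102699,  0.00015488,
        0.00192371, -0.00069657]), 'joint_torque': array([-3.37098563e-04, -6.23243380e+01,  2.44603126e-02, -3.89903069e+01,
       -6.12267083e-02,  3.96251155e-02,  1.27134085e-04]), 'ee_pos': array([0.19520086, 0.59336359, 0.24375744]), 'eef_rot': array([ 1.58232377e-01,  9.87401650e-01, -7.00486301e-04, -7.99174358e-05]), 'ft_force': array([-0.28434392,  0.33840944,  0.94525853]), 'torque': array([-0.02218047,  0.02191333, -0.03587682]), 'grip_force': 0.0, 'width': 0.08670434887036527}
scene 442.13816802896156 281.9163309730583 204.48606580613043 [[0.4949, -0.6492, 0.5776, -0.1148], [-0.8687, -0.3549, 0.3455, -0.3842], [-0.0194, -0.6728, -0.7396, 0.9399], [0.0, 0.0, 0.0, 1.0]]
top 417.0896875022662 278.7215869182244 205.9326675796741 [[0.0103, -0.9887, 0.1498, 0.3485], [-0.9995, -0.0059, 0.0299, -0.0058], [-0.0286, -0.15, -0.9883, 1.2702], [0.0, 0.0, 0.0, 1.0]]
```
View pics/scene0.png

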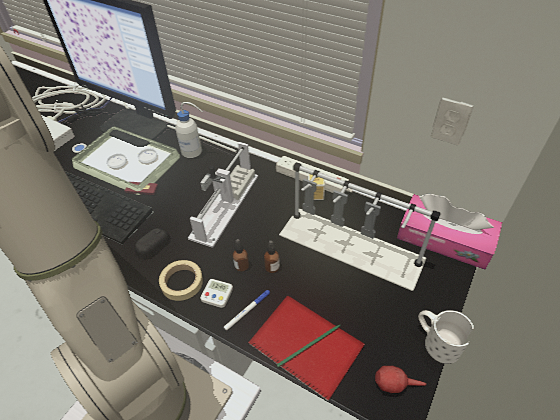

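View pics/top0.png

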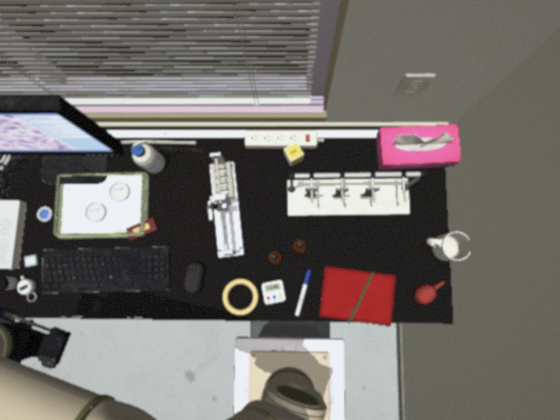

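The scene view shows the carrier at about (225,195), the stand at (355,225) and the bottles at (240,255) and (272,257). The top view puts the carrier at (226,205) and the stand at (348,195). I'll zoom in on both.

Create h.py:
```python
import numpy as np,cv2
from bench import r
from scipy.spatial.transform import Rotation as R
def shot(n,tag):
    c=r.camera(n);cv2.imwrite(f"pics/{tag}.png",c["img"][:,:,::-1]);np.savez(f"pics/{tag}.npz",**c);return c
def load(tag): return dict(np.load(f"pics/{tag}.npz"))
def ray(c,u,v):
    P=c["pose"];d=P[:3,:3]@np.array([(u-c["cx"])/c["fx"],(v-c["cy"])/c["fy"],1]);return P[:3,3],d/np.linalg.norm(d)
def plane(c,u,v,z):
    o,d=ray(c,u,v);return o+d*(z-o[2])/d[2]
def proj(c,p):
    P=c["pose"];q=P[:3,:3].T@(np.array(p)-P[:3,3]);return np.array([c["fx"]*q[0]/q[2]+c["cx"],c["fy"]*q[1]/q[2]+c["cy"]])
def tri(obs): # [(cam,u,v)...] least squares, returns point, rms ray miss
    A=np.zeros((3,3));b=np.zeros(3);L=[ray(*o) for o in obs]
    for o,d in L:
        M=np.eye(3)-np.outer(d,d);A+=M;b+=M@o
    p=np.linalg.solve(A,b);return p,max(np.linalg.norm((np.eye(3)-np.outer(d,d))@(p-o)) for o,d in L)
def totool(v,s=None):
    s=s or r.read_state();return R.from_quat(s["eef_rot"]).inv().apply(v)
```

Run:
```python
import cv2,numpy as np
s=cv2.imread("pics/scene0.png");t=cv2.imread("pics/top0.png")
a=cv2.resize(s[135:290,180:445],(795,465),interpolation=cv2.INTER_CUBIC)
cv2.imwrite("pics/z1.png",a)
b=cv2.resize(t[145:265,200:425],(800,427),interpolation=cv2.INTER_CUBIC)
cv2.imwrite("pics/z2.png",b)
```

```text
(no output)
```

View pics/z1.png

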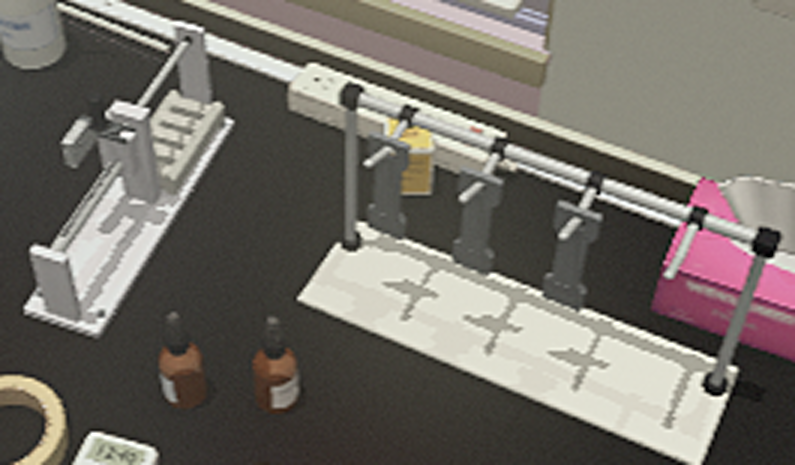

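View pics/z2.png

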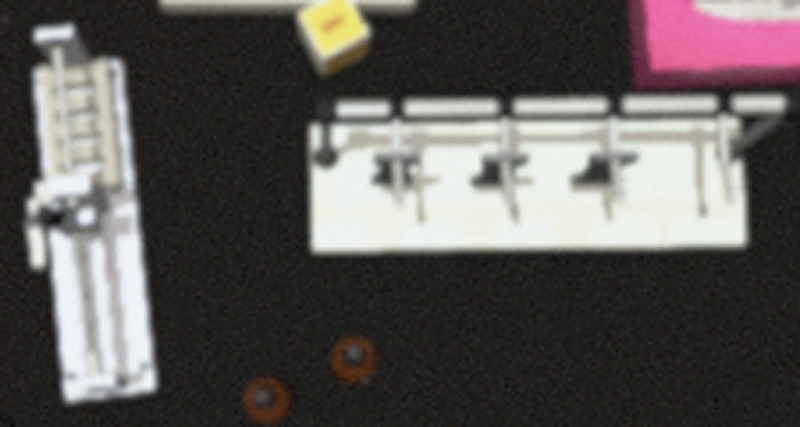

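Only hooks 1–3 carry bars; in z2 they are at x≈400, 505 and 612, and hook 4 at x≈725 is empty. The keeper post is the black spot at z2 (50,215). The carrier base corners in z2 are about (35,62), (122,60), (157,390) and (66,402). Next is a coarse localisation from these.

Run:
```python
from h import *
T=load("top0");S=load("scene0")
z2=lambda u,v:(200+u/3.5556,145+v/3.5556)
z1=lambda u,v:(180+u/3,135+v/3)
print("carrier base corners",[plane(T,*z2(*p),.01).round(3)[:2].tolist() for p in [(35,62),(122,60),(157,390),(66,402)]])
print("scene base",[plane(S,*z1(*p),.01).round(3)[:2].tolist() for p in [(232,122),(98,330),(28,308)]])
print("grip tri",tri([(T,*z2(50,213)),(S,*z1(95,105))]))
print("stand base T",[plane(T,*z2(*p),.01).round(3)[:2].tolist() for p in [(310,125),(745,118),(747,247),(312,252)]])
print("stand base S",[plane(S,*z1(*p),.01).round(3)[:2].tolist() for p in [(300,297),(706,465),(737,370)]])
print("hook roots",[tri([(T,*z2(*a)),(S,*z1(*b))])[0].round(3).tolist() for a,b in [((398,108),(410,110)),((506,108),(499,148)),((615,106),(594,185)),((727,103),(700,213))]])
print("bottles",[plane(T,*z2(*p),.1).round(3).tolist() for p in [(266,398),(353,355)]])
c=shot("wrist","w0");print(c["pose"].round(3).tolist(),c["fx"],c["cx"],c["cy"])
s=r.read_state();Rm=R.from_quat(s["eef_rot"]).as_matrix()
print("cam in tool",(Rm.T@(c["pose"][:3,3]-s["ee_pos"])).round(3),(Rm.T@c["pose"][:3,:3]).round(3).tolist())
```

```text
carrier base corners [[0.676, 0.249], [0.678, 0.172], [0.39, 0.135], [0.38, 0.212]]
scene base [[0.678, 0.174], [0.398, 0.139], [0.388, 0.208]]
grip tri (array([0.51954558, 0.2050315 , 0.15080229]), np.float64(0.0005924742437245621))
stand base T [[0.62, 0.007], [0.628, -0.367], [0.516, -0.365], [0.509, 0.004]]
stand base S [[0.516, 0.002], [0.524, -0.369], [0.626, -0.362]]
hook roots [[0.592, -0.06, 0.204], [0.593, -0.139, 0.198], [0.595, -0.219, 0.195], [0.596, -0.299, 0.204]]
bottles [[0.382, 0.039, 0.1], [0.416, -0.029, 0.1]]
[[0.313, 0.907, 0.281, 0.117], [0.95, -0.299, -0.095, 0.62], [-0.002, 0.296, -0.955, 0.384], [0.0, 0.0, 0.0, 1.0]] 344.474163040671 280.08967260821504 214.65991412082764
cam in tool [ 0.082  0.001 -0.14 ] [[-0.001, -0.955, -0.296], [1.0, -0.0, -0.001], [0.001, -0.296, 0.955]]
```

View pics/w0.png

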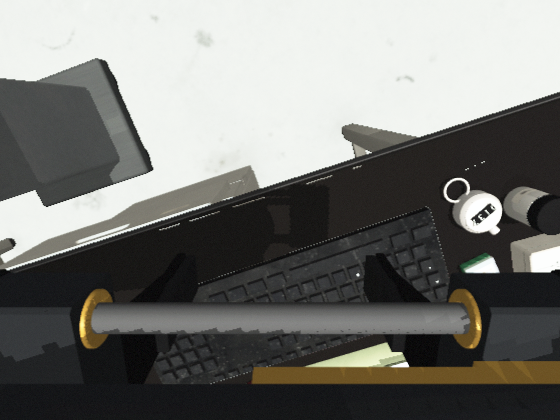

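The wrist camera sits on the robot side of the tool with its free view above row 290; this picture shows only the keyboard area. The coarse carrier yaw is about 0.126, with its origin at about (0.558,0.195), and the stand yaw is about -0.02. I'll move over the carrier to measure it.

```bash
echo '[[-0.04, -0.02, -0.03, -0.05, 0.087], [-0.08, -0.05, -0.06, -0.1, 0.087], [-0.12, -0.07, -0.086, -0.15, 0.087], [-0.17, -0.1, -0.086, -0.2, 0.087], [-0.22, -0.13, -0.086, -0.25, 0.087], [-0.26, -0.15, -0.086, -0.3, 0.087], [-0.31, -0.175, -0.086, -0.35, 0.087], [-0.35, -0.2, -0.086, -0.4, 0.087], [-0.39, -0.22, -0.086, -0.443, 0.087], [-0.43, -0.245, -0.086, -0.443, 0.087], [-0.48, -0.27, -0.086, -0.443, 0.087], [-0.523, -0.295, -0.086, -0.443, 0.087]]' > m.json && python3 jog.py m.json; echo '[[0, 0, 0, 0, 0.087], [0, 0, 0, 0, 0.087], [0, 0, 0, 0, 0.087]]' > m.json && python3 jog.py m.json
python3 -c "
from h import *
s=r.read_state();print(s['eef_rot'],s['ee_pos'])
shot('wrist','w1')"
```

```text
time: 1.35
ee_pos: [0.5849, 0.166, 0.3305]
eef_rot: [-0.063, 0.998, 0.0, -0.0]
ft_force: [0.3, 0.7, -0.1]
width: 0.0872
grip_force: 0.0
time: 1.65
ee_pos: [0.5833, 0.1687, 0.3303]
eef_rot: [-0.063, 0.998, 0.0, -0.0]
ft_force: [0.6, 0.5, -0.5]
width: 0.0873
grip_force: 0.0
[-6.32918423e-02  9.97994958e-01  2.83746061e-04 -3.56013270e-04] [0.58328527 0.16874494 0.3302688 ]
```

View pics/w1.png

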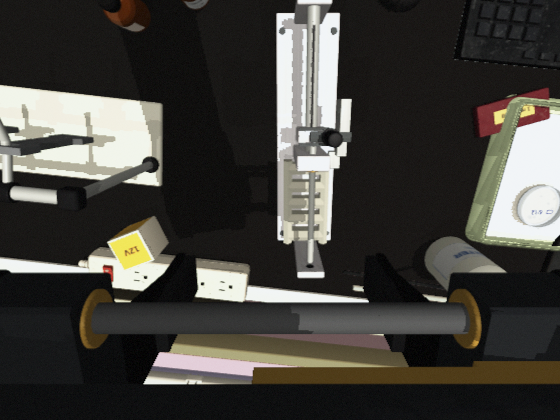

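The view shows the post at (335,137), the housing top at (313,162), the far plate top at (309,268) and the slots at rows 178–226. I'll take two closer views with a baseline.

```bash
echo '[[0, -0.03, 0.03, 0, 0.087], [0, -0.04, 0.04, 0, 0.087], [0, -0.04, 0.04, 0, 0.087], [0, -0.04, 0.04, 0, 0.087], [0, -0.04, 0.04, 0, 0.087]]' > m.json && python3 jog.py m.json|head -2
python3 -c "
from h import *
shot('wrist','a1')"
echo '[[0, 0.05, 0, 0, 0.087], [0, 0.1, 0, 0, 0.087], [0, 0.1, 0, 0, 0.087], [0, 0.1, 0, 0, 0.087], [0, 0.1, 0, 0, 0.087]]' > m.json && python3 jog.py m.json|head -2
python3 -c "
from h import *
shot('wrist','a2')
A=load('a1')['img'];B=load('a2')['img']
p=np.array([0.575,.2,.1])
us=[int(proj(load(t),p)[0]) for t in('a1','a2')];print(us)
im=np.hstack([cv2.resize(I[0:300,max(0,u-67):max(0,u-67)+133],(266*3//2,900*2//3),interpolation=cv2.INTER_CUBIC) for I,u in zip((A,B),us)])
print(im.shape);cv2.imwrite('pics/z3.png',im[:,:,::-1])"
```

```text
time: 2.2
ee_pos: [0.589, 0.1297, 0.2917]
time: 2.75
ee_pos: [0.5767, 0.2266, 0.291]
[351, 252]
(600, 798, 3)
```

View pics/z3.png

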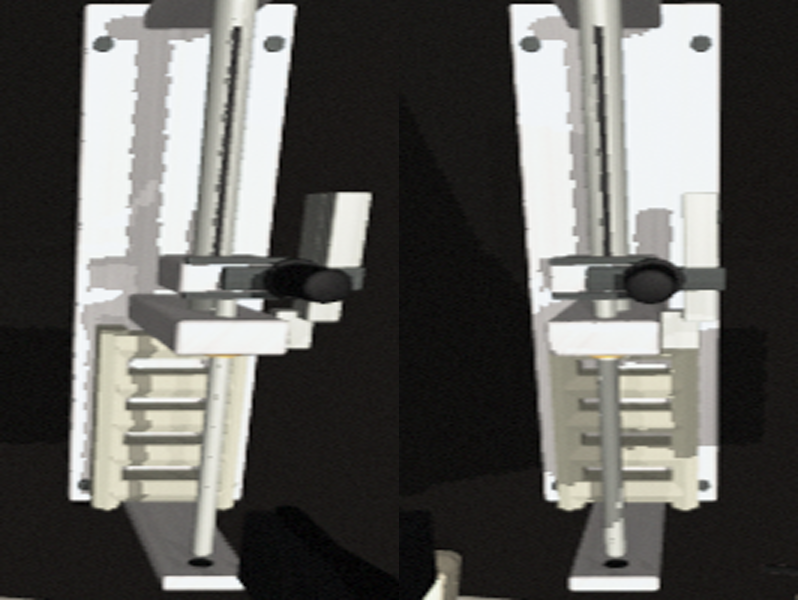

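The composite shows, left and right halves respectively:
- Post top: (326,285) and (651,281).
- Housing top centre: (232,338) and (605,337).
- Far plate top centre: (203,583) and (614,583).
- Base corners at rows 5 and 500.

I'll triangulate these.

Run:
```python
from h import *
A=load('a1');B=load('a2')
a=lambda x,y:(284+x/3,y/2);b=lambda x,y:(185+(x-399)/3,y/2)
P={}
for n,p,q in [("post",(326,285),(651,281)),("house",(232,338),(605,337)),("far",(203,583),(614,583)),("bNR",(85,5),(510,5)),("bNL",(297,8),(718,6)),("bFR",(70,500),(545,500)),("bFL",(240,500),(716,500))]:
    P[n],e=tri([(A,*a(*p)),(B,*b(*q))]);print(n,P[n].round(4),round(e*1e3,2))
d=(P["far"]-P["house"])[:2];print("len",np.linalg.norm(d),"yaw top",np.arctan2(d[1],d[0]))
m=(P["bFR"]+P["bFL"]-P["bNR"]-P["bNL"])[:2]/2;print("base len",np.linalg.norm(m),"yaw",np.arctan2(m[1],m[0]))
y=np.arctan2(d[1],d[0]);
for nm,pt,off in [("house",P["house"],(-.008,0)),("far",P["far"],(.116,0)),("post",P["post"],(-.034,.016)),("baseF",(P["bFR"]+P["bFL"])/2,(.12,0))]:
    c,s=np.cos(y),np.sin(y);print(nm,"origin",(pt[:2]-[c*off[0]-s*off[1],s*off[0]+c*off[1]]).round(4))
print(r.read_state()["eef_rot"],r.read_state()["ee_pos"])
```

```text
post [0.5218 0.2118 0.1552] 0.86
house [0.5508 0.2001 0.1214] 0.37
far [0.6766 0.2157 0.1184] 0.27
bNR [0.3954 0.1414 0.0072] 0.11
bNL [0.3889 0.216  0.0145] 0.47
bFR [0.6809 0.1786 0.0118] 0.3
bFL [0.6722 0.2533 0.0103] 0.24
len 0.1267943443960662 yaw top 0.12338007292702623
base len 0.2868254305654422 yaw 0.1302499374565394
house origin [0.5588 0.2011]
far origin [0.5615 0.2015]
post origin [0.5575 0.2002]
baseF origin [0.5575 0.2012]
[-6.18340048e-02  9.98086371e-01 -4.86499787e-05  3.86076400e-04] [0.57680827 0.22611877 0.29103065]
```

The carrier origin comes out at about (0.5585,0.201) with yaw 0.125. The heights agree with the text to about 3 mm, and the tool yaw is already aligned. Next I'll grasp the post.

```bash
echo '[[0.04, -0.005, 0.01, 0, 0.06], [0.056, -0.007, 0.03, 0, 0.06], [0.056, -0.007, 0.07, 0, 0.06], [0.056, -0.007, 0.1, 0, 0.06], [0.056, -0.007, 0.12, 0, 0.06], [0.056, -0.007, 0.136, 0, 0.06], [0.056, -0.007, 0.136, 0, 0.06], [0.056, -0.007, 0.136, 0, 0.06]]' > m.json && python3 jog.py m.json 40
echo '[[0, 0, 0, 0, 0.0], [0, 0, 0, 0, 0], [0, 0, 0, 0, 0], [0, 0, 0, 0, 0], [0, 0, 0, 0, 0], [0, 0, 0, 0, 0], [0, 0, 0, 0, 0], [0, 0, 0, 0, 0]]' > m.json && python3 jog.py m.json 40
```

```text
time: 3.6
ee_pos: [0.5222, 0.2125, 0.1553]
eef_rot: [-0.062, 0.998, 0.0, 0.0]
ft_force: [-0.4, 0.4, 0.7]
width: 0.0599
grip_force: 0.0
time: 4.4
ee_pos: [0.522, 0.2111, 0.1545]
eef_rot: [-0.062, 0.998, -0.001, -0.0]
ft_force: [-1.0, -6.1, 2.9]
width: 0.0129
grip_force: 40.0
```

```bash
echo '[[0, -0.005, 0, 0, 0], [0, -0.01, 0, 0, 0], [0, -0.015, 0, 0, 0], [0, -0.018, 0, 0, 0], [0, -0.018, 0, 0, 0], [0, -0.018, 0, 0, 0]]' > m.json && python3 jog.py m.json
```

```text
time: 5.0
ee_pos: [0.5226, 0.1952, 0.1545]
eef_rot: [-0.063, 0.998, -0.0, -0.001]
ft_force: [-7.7, -1.4, 5.6]
width: 0.0131
grip_force: 40.0
```

The x force of -7.7 N is the spring, so the keeper is free. I'll ride the rod out while holding the post.

```bash
echo '[[0.015, 0, 0, 0, 0], [0.03, 0, 0, 0, 0], [0.045, 0, 0, 0, 0], [0.06, 0, 0, 0, 0], [0.075, 0, 0, 0, 0], [0.09, 0, 0, 0, 0], [0.1, 0, 0, 0, 0], [0.107, 0, 0, 0, 0], [0.107, 0, 0, 0, 0], [0.107, 0, 0, 0, 0]]' > m.json && python3 jog.py m.json
echo '[[0, 0, 0, 0, 0.03], [0, 0, 0, 0, 0.06], [0, 0, 0, 0, 0.06], [0, 0, 0, 0, 0.06], [0, 0, -0.03, 0, 0.06], [0, 0, -0.08, 0, 0.06], [0, 0, -0.13, 0, 0.06], [0, 0, -0.18, 0, 0.06], [0, 0, -0.18, 0, 0.06]]' > m.json && python3 jog.py m.json
```

```text
time: 6.0
ee_pos: [0.4178, 0.1819, 0.1545]
eef_rot: [-0.063, 0.998, -0.0, -0.0]
ft_force: [-2.7, -2.0, 1.1]
width: 0.0129
grip_force: 40.0
time: 6.9
ee_pos: [0.4198, 0.183, 0.3413]
eef_rot: [-0.062, 0.998, 0.003, 0.005]
ft_force: [0.7, -0.1, -0.9]
width: 0.0594
grip_force: 0.0
```

The rod is out; the post's travel agrees with the carrier frame to about 1.5 mm. On to the stand for two views of the hooks.

```bash
echo '[[-0.012, -0.045, -0.02, 0.05, 0.06], [-0.025, -0.09, -0.02, 0.107, 0.06], [-0.04, -0.135, -0.02, 0.107, 0.06], [-0.055, -0.18, -0.02, 0.107, 0.06], [-0.065, -0.22, -0.02, 0.107, 0.06], [-0.078, -0.26, -0.02, 0.107, 0.06], [-0.085, -0.286, -0.02, 0.107, 0.06], [-0.085, -0.286, -0.02, 0.107, 0.06], [-0.085, -0.286, -0.02, 0.107, 0.06], [-0.085, -0.286, -0.02, 0.107, 0.06]]' > m.json && python3 jog.py m.json|head -3
python3 -c "
from h import *
shot('wrist','b1')"
echo '[[0, -0.05, 0, 0, 0.06], [0, -0.1, 0, 0, 0.06], [0, -0.1, 0, 0, 0.06], [0, -0.1, 0, 0, 0.06], [0, -0.1, 0, 0, 0.06]]' > m.json && python3 jog.py m.json|head -3
python3 -c "
from h import *
shot('wrist','b2')
A=load('b1')['img'];B=load('b2')['img']
im=np.vstack([I[60:300] for I in (A,B)]);im=cv2.resize(im,(700,600))
cv2.imwrite('pics/z4.png',im[:,:,::-1])"
```

```text
time: 7.9
ee_pos: [0.5378, -0.09, 0.3543]
eef_rot: [-0.01, 1.0, 0.0, -0.0]
time: 8.45
ee_pos: [0.54, -0.1893, 0.3544]
eef_rot: [-0.01, 1.0, 0.0, 0.0]
```

View pics/z4.png

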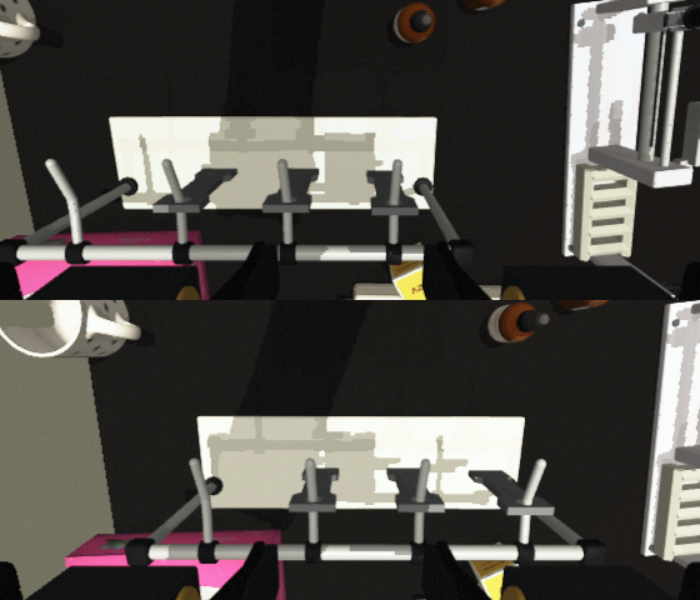

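In z4 the slots are clear of the rod. The bar-top centres are (395,210), (288,205) and (181,207) in the upper half, and (530,507), (420,504) and (313,504) in the lower half. The hook tips are near rows 163 and 462.

```bash
cat >> h.py <<'E'
def stand():
    "stand base centroid + yaw from the top camera, white blob on table at z=.01"
    c=r.camera("top");h=cv2.cvtColor(c["img"],cv2.COLOR_RGB2HSV)
    m=((h[...,2]>175)&(h[...,1]<45)).astype(np.uint8);m[:170]=0;m[230:]=0;m[:,:262]=0;m[:,425:]=0
    m=cv2.morphologyEx(m,cv2.MORPH_CLOSE,np.ones((7,7)))
    k=max(cv2.findContours(m,0,2)[0],key=cv2.contourArea);q=cv2.boxPoints(cv2.minAreaRect(k))
    w=np.array([plane(c,*p,.01)[:2] for p in q]);e=[w[1]-w[0],w[2]-w[1]];l=max(e,key=np.linalg.norm);l=l*np.sign(l[1])
    return w.mean(0).round(4),np.round([np.linalg.norm(x) for x in e],3),np.arctan2(-l[0],l[1]).round(4)
E
python3 - <<'E'
from h import *
A=load('b1');B=load('b2')
a=lambda x,y:(x/1.25,60+y/1.25);b=lambda x,y:(x/1.25,60+(y-300)/1.25)
Q=[("bar1",(395,210),(530,507)),("bar2",(288,205),(420,504)),("bar3",(181,207),(313,504)),
("tip1",(398,163),(541,463)),("tip2",(283,163),(426,462)),("tip3",(168,164),(310,462)),
("root1",(394,252),(526,552)),("root2",(287,252),(419,552)),("root3",(181,252),(313,552))]
for n,p,q in Q:
    P,e=tri([(A,*a(*p)),(B,*b(*q))]);print(n,P.round(4),round(e*1e3,2))
print(stand())
# base corners in wrist view
print([plane(A,*a(*p),.01).round(4)[:2].tolist() for p in [(109,117),(437,117),(435,209)]],[plane(B,*b(*p),.01).round(4)[:2].tolist() for p in [(197,417),(523,417),(525,508)]])
s=r.read_state();print(s["ee_pos"],s["eef_rot"])
E
```

```text
bar1 [ 0.5597 -0.0556  0.1956] 0.93
bar2 [ 0.5608 -0.1353  0.1877] 0.17
bar3 [ 0.5631 -0.2158  0.1881] 0.9
tip1 [ 0.5238 -0.056   0.2027] 0.17
tip2 [ 0.525  -0.1359  0.2026] 0.15
tip3 [ 0.5274 -0.2166  0.2008] 0.47
root1 [ 0.5934 -0.055   0.1984] 0.18
root2 [ 0.595  -0.1354  0.1984] 0.2
root3 [ 0.5965 -0.2151  0.1985] 0.23
(array([ 0.5776, -0.1059]), array([0.227, 0.128]), np.float64(0.0226))
[[0.5218, -0.3588], [0.5149, 0.0075], [0.6236, 0.0137]] [[0.5225, -0.3598], [0.5153, 0.0043], [0.6226, 0.0216]]
[ 0.54006148 -0.18926959  0.35450878] [-1.05662392e-02  9.99944093e-01  3.97927211e-04  8.89417443e-05]
```

The heights agree: bar tops about 0.19–0.196, hook tips 0.203. The stand yaw is 0.02 and the tool is aligned. I'll take bar3 first.

```bash
echo '[[-0.012, -0.015, 0.02, 0, 0.06], [-0.021, -0.027, 0.05, 0, 0.06], [-0.021, -0.027, 0.09, 0, 0.06], [-0.021, -0.027, 0.12, 0, 0.06], [-0.021, -0.027, 0.15, 0, 0.06], [-0.021, -0.027, 0.166, 0, 0.06], [-0.021, -0.027, 0.166, 0, 0.06], [-0.021, -0.027, 0.166, 0, 0.06]]' > m.json && python3 jog.py m.json 25; echo '[[0, 0, 0, 0, 0.04], [0, 0, 0, 0, 0.036], [0, 0, 0, 0, 0.03], [0, 0, 0, 0, 0.02], [0, 0, 0, 0, 0.02], [0, 0, 0, 0, 0.02]]' > m.json && python3 jog.py m.json 25
```

```text
time: 9.35
ee_pos: [0.5616, -0.217, 0.1892]
eef_rot: [-0.01, 1.0, 0.0, 0.0]
ft_force: [0.5, -0.5, 0.6]
width: 0.06
grip_force: 0.0
time: 9.95
ee_pos: [0.5613, -0.2177, 0.1888]
eef_rot: [-0.009, 1.0, 0.0, 0.0]
ft_force: [-0.1, 0.4, 1.4]
width: 0.0333
grip_force: 25.0
```

```bash
echo '[[0, 0, -0.004, 0, 0.02], [0.003, 0, -0.004, 0, 0.02], [0.006, 0, -0.0045, 0, 0.02], [0.012, 0, -0.0073, 0, 0.02], [0.018, 0, -0.01, 0, 0.02], [0.024, 0, -0.013, 0, 0.02], [0.03, 0, -0.0155, 0, 0.02], [0.036, 0, -0.018, 0, 0.02], [0.042, 0, -0.021, 0, 0.02], [0.05, 0, -0.025, 0, 0.02], [0.06, 0, -0.03, 0, 0.02], [0.06, 0, -0.03, 0, 0.02]]' > m.json && python3 jog.py m.json; echo '[[0, 0, -0.03, 0, 0.02], [0, 0, -0.07, 0, 0.02], [0, 0, -0.11, 0, 0.02], [0, 0, -0.14, 0, 0.02], [0, 0, -0.14, 0, 0.02]]' > m.json && python3 jog.py m.json; python3 -c "
from h import *
c=shot('wrist','c1');cv2.imwrite('pics/z5.png',c['img'][:,:,::-1])"
```

```text
time: 11.15
ee_pos: [0.5002, -0.2194, 0.2195]
eef_rot: [-0.009, 1.0, 0.0, 0.001]
ft_force: [-0.4, -0.2, -0.7]
width: 0.033
grip_force: 25.0
time: 11.65
ee_pos: [0.5024, -0.2195, 0.3627]
eef_rot: [-0.009, 1.0, -0.001, 0.003]
ft_force: [1.1, -0.1, -0.8]
width: 0.0338
grip_force: 25.0
```

View pics/z5.png

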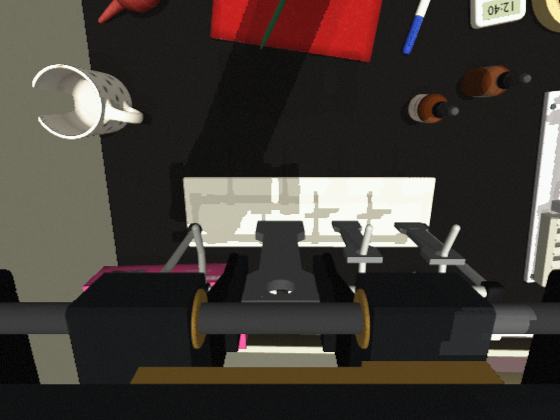

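Bar3 is held upright at about (283,290) with its foot at (281,222), which is what I predicted, so the tilt is under 1°. I'll carry it to above slot 4.

```bash
echo '[[-0.012, 0.035, 0, 0, 0.02], [-0.028, 0.08, 0, -0.03, 0.02], [-0.044, 0.123, 0, -0.06, 0.02], [-0.06, 0.168, 0, -0.09, 0.02], [-0.076, 0.213, 0, -0.106, 0.02], [-0.093, 0.258, 0, -0.106, 0.02], [-0.108, 0.3, 0, -0.106, 0.02], [-0.124, 0.345, 0, -0.106, 0.02], [-0.14, 0.388, 0, -0.106, 0.02], [-0.15, 0.42, 0, -0.106, 0.02], [-0.155, 0.428, 0, -0.106, 0.02], [-0.155, 0.428, 0, -0.106, 0.02]]' > m.json && python3 jog.py m.json ; echo '[[0, 0, 0, 0, 0.02], [0, 0, 0, 0, 0.02]]' > m.json && python3 jog.py m.json
python3 - <<'E'
from h import *
A=load('a1');B=load('a2')
a=lambda x,y:(284+x/3,y/2);b=lambda x,y:(185+(x-399)/3,y/2)
for k,rw in enumerate((367,403,437,470)):
    print(k+1,plane(A,*a(165,rw),.03)[:2].round(4),plane(B,*b(625,rw),.03)[:2].round(4))
o=np.array([.5578,.2]);y=.1255;u=np.array([np.cos(y),np.sin(y)])
print([(o+u*x).round(4).tolist() for x in(.026,.048,.07,.092)])
s=r.read_state();t=R.from_quat(s["eef_rot"]).as_matrix();print("toolyaw",np.arctan2(-t[1,0],-t[0,0]))
print("to slot4 tool",totool(np.r_[o+u*.092,.3]-s["ee_pos"],s),stand())
E
```

```text
time: 12.9
ee_pos: [0.6482, 0.2133, 0.3563]
eef_rot: [-0.063, 0.998, -0.001, -0.001]
ft_force: [-0.8, 0.1, -1.1]
width: 0.0334
grip_force: 25.0
time: 13.1
ee_pos: [0.6484, 0.2098, 0.3589]
eef_rot: [-0.061, 0.998, -0.0, 0.0]
ft_force: [-0.4, -0.1, -0.5]
width: 0.0337
grip_force: 25.0
1 [0.5844 0.2007] [0.5835 0.2046]
2 [0.6062 0.2046] [0.6055 0.2069]
3 [0.6275 0.2085] [0.6269 0.2092]
4 [0.6488 0.2123] [0.6484 0.2115]
[[0.5836, 0.2033], [0.6054, 0.206], [0.6272, 0.2088], [0.6491, 0.2115]]
toolyaw 0.12163463137210756
to slot4 tool [-0.00089392  0.001682    0.058854  ] (array([ 0.5791, -0.1942]), array([0.405, 0.129]), np.float64(0.0194))
```

```bash
echo '[[-0.001, 0.002, 0.03, -0.003, 0.02], [-0.001, 0.002, 0.075, -0.003, 0.02], [-0.001, 0.002, 0.12, -0.003, 0.02], [-0.001, 0.002, 0.16, -0.003, 0.02], [-0.001, 0.002, 0.19, -0.003, 0.02], [-0.001, 0.002, 0.2, -0.003, 0.02], [-0.001, 0.002, 0.2, -0.003, 0.02], [-0.001, 0.002, 0.2, -0.003, 0.02], [-0.001, 0.002, 0.2, -0.003, 0.02]]' > m.json && python3 jog.py m.json
python3 - <<'E'
from h import *
o=np.array([.5578,.2]);y=.1255;u=np.array([np.cos(y),np.sin(y)])
s=r.read_state();print("to slot4 tool",totool(np.r_[o+u*.092,.113]-s["ee_pos"],s))
E
```

```text
time: 14.05
ee_pos: [0.6502, 0.2141, 0.1609]
eef_rot: [-0.063, 0.998, 0.001, 0.002]
ft_force: [0.4, 0.3, -0.2]
width: 0.0336
grip_force: 25.0
to slot4 tool [ 0.00155473 -0.00250272  0.0479337 ]
```

```bash
echo '[[0.001, -0.0015, 0, 0, 0.02], [0.001, -0.0015, 0.01, 0, 0.02], [0.001, -0.0015, 0.018, 0, 0.02], [0.001, -0.0015, 0.022, 0, 0.02], [0.001, -0.0015, 0.022, 0, 0.02]]' > m.json && python3 jog.py m.json; echo '[[0, 0, 0.005, 0, 0.02], [0, 0, 0.01, 0, 0.02], [0, 0, 0.015, 0, 0.02], [0, 0, 0.02, 0, 0.02], [0, 0, 0.024, 0, 0.02], [0, 0, 0.024, 0, 0.02], [0, 0, 0.024, 0, 0.02]]' > m.json && python3 jog.py m.json
```

```text
time: 14.55
ee_pos: [0.6477, 0.2123, 0.1353]
eef_rot: [-0.064, 0.998, -0.0, -0.001]
ft_force: [-0.8, 0.2, -0.2]
width: 0.0336
grip_force: 25.0
time: 15.25
ee_pos: [0.6489, 0.2125, 0.1134]
eef_rot: [-0.064, 0.998, 0.0, 0.001]
ft_force: [-0.3, -0.9, 5.2]
width: 0.0334
grip_force: 25.0
```

Floor contact at the expected height (0.1134). I'll release it and lift away.

```bash
echo '[[0, 0, 0, 0, 0.04], [0, 0, 0, 0, 0.06], [0, 0, 0, 0, 0.06], [0, 0, 0, 0, 0.06], [0, 0, -0.03, 0, 0.06], [0, 0, -0.07, 0, 0.06], [0, 0, -0.12, 0, 0.06], [0, 0, -0.17, 0, 0.06], [0, 0, -0.22, 0, 0.06], [0, 0, -0.22, 0, 0.06], [0, 0, -0.22, 0, 0.06]]' > m.json && python3 jog.py m.json
python3 - <<'E'
from h import *
c=shot('wrist','d1');cv2.imwrite('pics/z6.png',cv2.resize(c['img'][100:330,200:400],(522,600))[:,:,::-1])
print(stand());s=r.read_state();print(s["ee_pos"],s["eef_rot"])
E
```

```text
time: 16.35
ee_pos: [0.6487, 0.2124, 0.3338]
eef_rot: [-0.064, 0.998, 0.0, 0.001]
ft_force: [1.0, 0.6, -0.5]
width: 0.0601
grip_force: 0.0
(array([ 0.5792, -0.1951]), array([0.403, 0.129]), np.float64(0.0197))
[0.64782168 0.21243081 0.3310633 ] [-6.36017696e-02  9.97974795e-01 -2.10817619e-04 -1.03879032e-03]
```

View pics/z6.png

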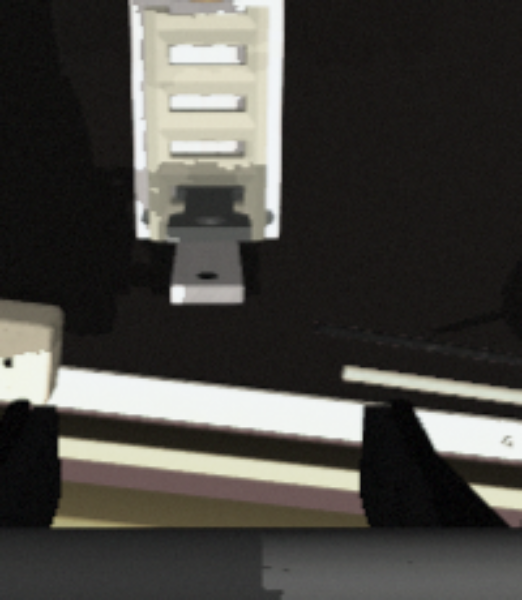

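Bar3 stands in slot 4 at about (208,205), and the stand has not moved. Next is bar2.

```bash
echo '[[0.015, -0.035, -0.01, 0, 0.06], [0.032, -0.08, -0.01, 0.03, 0.06], [0.05, -0.125, -0.01, 0.06, 0.06], [0.067, -0.17, -0.01, 0.09, 0.06], [0.085, -0.215, -0.01, 0.106, 0.06], [0.1, -0.26, -0.01, 0.106, 0.06], [0.117, -0.3, -0.01, 0.106, 0.06], [0.131, -0.334, -0.01, 0.106, 0.06], [0.131, -0.334, -0.01, 0.106, 0.06], [0.131, -0.334, -0.01, 0.106, 0.06], [0.131, -0.334, -0.01, 0.106, 0.06]]' > m.json && python3 jog.py m.json |head -2
python3 - <<'E'
from h import *
c=shot('wrist','e1');A=load('b1')
s=r.read_state();print(totool(np.r_[.5605,-.1355,.188]-s["ee_pos"],s),s["eef_rot"][:2])
# hook check: stand front-left base corner etc. predicted vs image : white base mask front edge
h=cv2.cvtColor(c["img"],cv2.COLOR_RGB2HSV);m=((h[...,2]>150)&(h[...,1]<45)).astype(np.uint8);m[300:]=0
for p in [(.5150,.006,.01),(.5222,-.3592,.01)]:
    u,v=proj(c,p);print("base corner proj",u.round(),v.round())
n,l,st,ce=cv2.connectedComponentsWithStats(cv2.morphologyEx(m,3,np.ones((9,9))));print([x for x in st.tolist() if x[4]>3000])
E
```

```text
time: 17.55
ee_pos: [0.5608, -0.134, 0.3415]
[ 0.00028576 -0.0016605   0.15365136] [-0.01171635  0.99993111]
base corner proj 384.0 139.0
base corner proj 112.0 138.0
[[0, 0, 560, 420, 201317], [487, 40, 73, 220, 10731], [112, 138, 277, 101, 18825]]
```

The base sits where predicted, so I'll descend and grasp.

```bash
echo '[[0, -0.001, 0.03, 0, 0.06], [0, -0.001, 0.07, 0, 0.06], [0, -0.001, 0.11, 0, 0.06], [0, -0.001, 0.14, 0, 0.06], [0, -0.001, 0.153, 0, 0.06], [0, -0.001, 0.153, 0, 0.06], [0, -0.001, 0.153, 0, 0.06]]' > m.json && python3 jog.py m.json 25; echo '[[0, 0, 0, 0, 0.04], [0, 0, 0, 0, 0.036], [0, 0, 0, 0, 0.03], [0, 0, 0, 0, 0.02], [0, 0, 0, 0, 0.02], [0, 0, 0, 0, 0.02]]' > m.json && python3 jog.py m.json 25
```

```text
time: 18.3
ee_pos: [0.5615, -0.1362, 0.1908]
eef_rot: [-0.011, 1.0, -0.0, 0.001]
ft_force: [-0.1, 0.2, -0.0]
width: 0.0601
grip_force: 0.0
time: 18.9
ee_pos: [0.5608, -0.1366, 0.1898]
eef_rot: [-0.011, 1.0, 0.0, 0.0]
ft_force: [-0.0, -0.7, 1.1]
width: 0.0333
grip_force: 25.0
```

```bash
echo '[[0, 0, -0.004, 0, 0.02], [0.003, 0, -0.004, 0, 0.02], [0.006, 0, -0.0045, 0, 0.02], [0.012, 0, -0.0073, 0, 0.02], [0.018, 0, -0.01, 0, 0.02], [0.024, 0, -0.013, 0, 0.02], [0.03, 0, -0.0155, 0, 0.02], [0.036, 0, -0.018, 0, 0.02], [0.042, 0, -0.021, 0, 0.02], [0.05, 0, -0.025, 0, 0.02], [0.06, 0, -0.03, 0, 0.02], [0.06, 0, -0.03, 0, 0.02]]' > m.json && python3 jog.py m.json; echo '[[0, 0, -0.03, 0, 0.02], [0, 0, -0.07, 0, 0.02], [0, 0, -0.11, 0, 0.02], [0, 0, -0.14, 0, 0.02], [0, 0, -0.14, 0, 0.02]]' > m.json && python3 jog.py m.json; python3 -c "
from h import *
c=shot('wrist','c2');d=load('c1')
f=lambda I:cv2.cvtColor(I,cv2.COLOR_RGB2GRAY)[205:300,240:325].astype(float)
print('diff to bar3 held view',abs(f(c['img'])-f(d['img'])).mean(), cv2.phaseCorrelate(f(d['img']),f(c['img'])))
cv2.imwrite('pics/z7.png',c['img'][:,:,::-1])
s=r.read_state();o=np.array([.5578,.2]);y=.1255;u=np.array([np.cos(y),np.sin(y)])
print(totool(np.r_[o+u*.07,.36]-s['ee_pos'],s),s['eef_rot'])"
```

```text
time: 20.1
ee_pos: [0.4999, -0.1382, 0.2204]
eef_rot: [-0.01, 1.0, 0.0, 0.001]
ft_force: [-0.1, -0.2, -0.3]
width: 0.0334
grip_force: 25.0
time: 20.6
ee_pos: [0.5021, -0.1382, 0.3636]
eef_rot: [-0.011, 1.0, -0.0, 0.003]
ft_force: [0.5, -0.3, -0.7]
width: 0.0334
grip_force: 25.0
diff to bar3 held view 11.840743034055727 ((0.1121961490613117, -0.509239897339171), 0.691459399884633)
[-0.13312069  0.34398639  0.00163574] [-1.06398292e-02  9.99941851e-01 -2.54100354e-05  1.75725382e-03]
```

It is held the same way as bar3 (image shift about 0.5 px). On to slot 3.

```bash
echo '[[-0.014, 0.036, 0, 0, 0.02], [-0.031, 0.08, 0, -0.03, 0.02], [-0.048, 0.125, 0, -0.06, 0.02], [-0.066, 0.17, 0, -0.09, 0.02], [-0.083, 0.215, 0, -0.104, 0.02], [-0.1, 0.26, 0, -0.104, 0.02], [-0.116, 0.3, 0, -0.104, 0.02], [-0.128, 0.33, 0, -0.104, 0.02], [-0.133, 0.344, 0, -0.104, 0.02], [-0.133, 0.344, 0, -0.104, 0.02], [-0.133, 0.344, 0, -0.104, 0.02], [-0.133, 0.344, 0, -0.104, 0.02]]' > m.json && python3 jog.py m.json
python3 - <<'E'
from h import *
o=np.array([.5578,.2]);y=.1255;u=np.array([np.cos(y),np.sin(y)])
s=r.read_state();print("to slot3 tool",totool(np.r_[o+u*.07,.16]-s["ee_pos"],s),s["eef_rot"][:2],stand())
E
```

```text
time: 21.85
ee_pos: [0.6264, 0.2066, 0.3599]
eef_rot: [-0.061, 0.998, -0.0, 0.0]
ft_force: [-0.6, 0.2, -0.5]
width: 0.0334
grip_force: 25.0
to slot3 tool [-0.00097516  0.00211557  0.19993385] [-0.06119173  0.99812599] (array([ 0.5792, -0.1951]), array([0.403, 0.128]), np.float64(0.0189))
```

```bash
echo '[[-0.001, 0.002, 0.03, -0.003, 0.02], [-0.001, 0.002, 0.075, -0.003, 0.02], [-0.001, 0.002, 0.12, -0.003, 0.02], [-0.001, 0.002, 0.16, -0.003, 0.02], [-0.001, 0.002, 0.19, -0.003, 0.02], [-0.001, 0.002, 0.2, -0.003, 0.02], [-0.001, 0.002, 0.2, -0.003, 0.02], [-0.001, 0.002, 0.2, -0.003, 0.02], [-0.001, 0.002, 0.2, -0.003, 0.02], [-0.001, 0.002, 0.2, -0.003, 0.02]]' > m.json && python3 jog.py m.json
python3 - <<'E'
from h import *
o=np.array([.5578,.2]);y=.1255;u=np.array([np.cos(y),np.sin(y)])
s=r.read_state();print("to slot3 tool",totool(np.r_[o+u*.07,.114]-s["ee_pos"],s))
E
```

```text
time: 22.9
ee_pos: [0.6279, 0.2113, 0.1612]
eef_rot: [-0.064, 0.998, 0.0, 0.001]
ft_force: [0.0, 0.2, -0.4]
width: 0.0335
grip_force: 25.0
to slot3 tool [ 0.00105478 -0.00242846  0.047202  ]
```

```bash
echo '[[0.001, -0.002, 0, 0, 0.02], [0.001, -0.002, 0.01, 0, 0.02], [0.001, -0.002, 0.018, 0, 0.02], [0.001, -0.002, 0.022, 0, 0.02], [0.001, -0.002, 0.022, 0, 0.02]]' > m.json && python3 jog.py m.json; echo '[[0, 0, 0.005, 0, 0.02], [0, 0, 0.01, 0, 0.02], [0, 0, 0.015, 0, 0.02], [0, 0, 0.02, 0, 0.02], [0, 0, 0.024, 0, 0.02], [0, 0, 0.024, 0, 0.02], [0, 0, 0.024, 0, 0.02]]' > m.json && python3 jog.py m.json
```

```text
time: 23.4
ee_pos: [0.6259, 0.2089, 0.1364]
eef_rot: [-0.064, 0.998, -0.0, -0.001]
ft_force: [0.9, -0.4, -1.1]
width: 0.0333
grip_force: 25.0
time: 24.1
ee_pos: [0.6271, 0.209, 0.1144]
eef_rot: [-0.064, 0.998, 0.0, 0.001]
ft_force: [0.6, -0.7, 5.0]
width: 0.0339
grip_force: 25.0
```

```bash
echo '[[0, 0, 0, 0, 0.04], [0, 0, 0, 0, 0.06], [0, 0, 0, 0, 0.06], [0, 0, 0, 0, 0.06], [0, 0, -0.03, 0, 0.06], [0, 0, -0.07, 0, 0.06], [0, 0, -0.12, 0, 0.06], [0, 0, -0.17, 0, 0.06], [0, 0, -0.22, 0, 0.06], [0, 0, -0.22, 0, 0.06], [0, 0, -0.22, 0, 0.06]]' > m.json && python3 jog.py m.json | head -3
python3 - <<'E'
from h import *
print(stand());s=r.read_state();print(s["ee_pos"],s["eef_rot"]);print(totool(np.r_[.5597,-.0556,.345]-s["ee_pos"],s))
E
```

```text
time: 25.2
ee_pos: [0.6268, 0.209, 0.3347]
eef_rot: [-0.064, 0.998, 0.0, 0.001]
(array([ 0.5792, -0.1942]), array([0.405, 0.129]), np.float64(0.0197))
[0.62624597 0.20897205 0.33299179] [-6.40812661e-02  9.97944645e-01  1.47146946e-05 -2.77497260e-04]
[ 0.09984459 -0.25388722 -0.01196958]
```

```bash
echo '[[0.014, -0.036, -0.012, 0.03, 0.06], [0.032, -0.08, -0.012, 0.06, 0.06], [0.05, -0.125, -0.012, 0.09, 0.06], [0.067, -0.17, -0.012, 0.107, 0.06], [0.084, -0.214, -0.012, 0.107, 0.06], [0.1, -0.254, -0.012, 0.107, 0.06], [0.1, -0.254, -0.012, 0.107, 0.06], [0.1, -0.254, -0.012, 0.107, 0.06], [0.1, -0.254, -0.012, 0.107, 0.06], [0.1, -0.254, -0.012, 0.107, 0.06]]' > m.json && python3 jog.py m.json |head -2
python3 - <<'E'
from h import *
c=shot('wrist','e2')
s=r.read_state();print(totool(np.r_[.5593,-.0556,.189]-s["ee_pos"],s),s["eef_rot"][:2])
h=cv2.cvtColor(c["img"],cv2.COLOR_RGB2HSV);m=((h[...,2]>150)&(h[...,1]<45)).astype(np.uint8);m[300:]=0
for p in [(.5150,.006,.01),(.5222,-.3592,.01)]:
    u,v=proj(c,p);print("base corner proj",u.round(),v.round())
n,l,st,ce=cv2.connectedComponentsWithStats(cv2.morphologyEx(m,3,np.ones((9,9))));print([x for x in st.tolist() if x[4]>3000])
E
```

```text
time: 26.25
ee_pos: [0.5599, -0.054, 0.3447]
[ 0.00045257 -0.0013203   0.15589183] [-0.01173006  0.99993107]
base corner proj 325.0 138.0
base corner proj 54.0 137.0
[[0, 0, 560, 420, 198828], [433, 26, 127, 232, 13360], [55, 137, 271, 99, 19102]]
```

The base is exactly where predicted. I'll grasp bar1.

```bash
echo '[[0, -0.001, 0.03, 0, 0.06], [0, -0.001, 0.07, 0, 0.06], [0, -0.001, 0.11, 0, 0.06], [0, -0.001, 0.14, 0, 0.06], [0, -0.001, 0.156, 0, 0.06], [0, -0.001, 0.156, 0, 0.06], [0, -0.001, 0.156, 0, 0.06]]' > m.json && python3 jog.py m.json 25; echo '[[0, 0, 0, 0, 0.04], [0, 0, 0, 0, 0.036], [0, 0, 0, 0, 0.03], [0, 0, 0, 0, 0.02], [0, 0, 0, 0, 0.02], [0, 0, 0, 0, 0.02]]' > m.json && python3 jog.py m.json 25
```

```text
time: 27.0
ee_pos: [0.56, -0.0562, 0.19]
eef_rot: [-0.011, 1.0, -0.0, 0.0]
ft_force: [1.1, -0.5, 0.8]
width: 0.0597
grip_force: 0.0
time: 27.6
ee_pos: [0.5599, -0.0568, 0.1898]
eef_rot: [-0.011, 1.0, 0.0, 0.0]
ft_force: [0.2, 0.6, 1.5]
width: 0.0337
grip_force: 25.0
```

```bash
echo '[[0, 0, -0.004, 0, 0.02], [0.003, 0, -0.004, 0, 0.02], [0.006, 0, -0.0045, 0, 0.02], [0.012, 0, -0.0073, 0, 0.02], [0.018, 0, -0.01, 0, 0.02], [0.024, 0, -0.013, 0, 0.02], [0.03, 0, -0.0155, 0, 0.02], [0.036, 0, -0.018, 0, 0.02], [0.042, 0, -0.021, 0, 0.02], [0.05, 0, -0.025, 0, 0.02], [0.06, 0, -0.03, 0, 0.02], [0.06, 0, -0.03, 0, 0.02]]' > m.json && python3 jog.py m.json; echo '[[0, 0, -0.03, 0, 0.02], [0, 0, -0.07, 0, 0.02], [0, 0, -0.11, 0, 0.02], [0, 0, -0.14, 0, 0.02], [0, 0, -0.14, 0, 0.02]]' > m.json && python3 jog.py m.json; python3 -c "
from h import *
c=shot('wrist','c3');d=load('c2')
f=lambda I:cv2.cvtColor(I,cv2.COLOR_RGB2GRAY)[205:300,240:325].astype(float)
print('diff to bar2 held view',abs(f(c['img'])-f(d['img'])).mean(), cv2.phaseCorrelate(f(d['img']),f(c['img'])))
s=r.read_state();o=np.array([.5578,.2]);y=.1255;u=np.array([np.cos(y),np.sin(y)])
print(totool(np.r_[o+u*.048,.36]-s['ee_pos'],s),s['eef_rot'])"
```

```text
time: 28.8
ee_pos: [0.499, -0.0582, 0.2204]
eef_rot: [-0.01, 1.0, 0.0, 0.0]
ft_force: [0.6, 0.4, -0.3]
width: 0.033
grip_force: 25.0
time: 29.3
ee_pos: [0.5011, -0.0582, 0.3636]
eef_rot: [-0.011, 1.0, 0.0, 0.003]
ft_force: [0.6, 0.1, -0.4]
width: 0.0335
grip_force: 25.0
diff to bar2 held view 16.79640866873065 ((-0.07531646800762104, 0.2780202795759905), 0.503599568056469)
[-0.11047774  0.26179352  0.00171666] [-1.06154840e-02  9.99942034e-01  2.40088551e-04  1.78419666e-03]
```

```bash
echo '[[-0.014, 0.034, 0, 0, 0.02], [-0.032, 0.075, 0, -0.03, 0.02], [-0.05, 0.12, 0, -0.06, 0.02], [-0.07, 0.165, 0, -0.09, 0.02], [-0.088, 0.21, 0, -0.107, 0.02], [-0.104, 0.25, 0, -0.107, 0.02], [-0.111, 0.264, 0, -0.107, 0.02], [-0.111, 0.264, 0, -0.107, 0.02], [-0.111, 0.264, 0, -0.107, 0.02], [-0.111, 0.264, 0, -0.107, 0.02]]' > m.json && python3 jog.py m.json | tail -2
echo '[[0, 0, 0.03, 0, 0.02], [0, 0, 0.075, 0, 0.02], [0, 0, 0.12, 0, 0.02], [0, 0, 0.16, 0, 0.02], [0, 0, 0.19, 0, 0.02], [0, 0, 0.2, 0, 0.02], [0, 0, 0.2, 0, 0.02], [0, 0, 0.2, 0, 0.02], [0, 0, 0.2, 0, 0.02], [0, 0, 0.2, 0, 0.02]]' > m.json && python3 jog.py m.json
python3 - <<'E'
from h import *
o=np.array([.5578,.2]);y=.1255;u=np.array([np.cos(y),np.sin(y)])
s=r.read_state();print("to slot2 tool",totool(np.r_[o+u*.048,.114]-s["ee_pos"],s))
E
```

```text
width: 0.0337
grip_force: 25.0
time: 31.35
ee_pos: [0.6058, 0.2085, 0.1612]
eef_rot: [-0.064, 0.998, 0.001, 0.001]
ft_force: [0.3, -0.5, 0.1]
width: 0.0335
grip_force: 25.0
to slot2 tool [ 0.00081056 -0.00242518  0.04714931]
```

```bash
echo '[[0.001, -0.002, 0, 0, 0.02], [0.001, -0.002, 0.01, 0, 0.02], [0.001, -0.002, 0.018, 0, 0.02], [0.001, -0.002, 0.022, 0, 0.02], [0.001, -0.002, 0.022, 0, 0.02]]' > m.json && python3 jog.py m.json|head -2; echo '[[0, 0, 0.005, 0, 0.02], [0, 0, 0.01, 0, 0.02], [0, 0, 0.015, 0, 0.02], [0, 0, 0.02, 0, 0.02], [0, 0, 0.024, 0, 0.02], [0, 0, 0.024, 0, 0.02], [0, 0, 0.024, 0, 0.02]]' > m.json && python3 jog.py m.json
```

```text
time: 31.85
ee_pos: [0.6038, 0.206, 0.1363]
time: 32.55
ee_pos: [0.6051, 0.2062, 0.1144]
eef_rot: [-0.064, 0.998, 0.0, 0.001]
ft_force: [0.1, -0.2, 5.7]
width: 0.0331
grip_force: 25.0
```

```bash
echo '[[0, 0, 0, 0, 0.04], [0, 0, 0, 0, 0.06], [0, 0, 0, 0, 0.06], [0, 0, 0, 0, 0.06], [0, 0, -0.03, 0, 0.06], [0, 0, -0.07, 0, 0.06], [0, 0, -0.12, 0, 0.06], [0, 0, -0.17, 0, 0.06], [0, 0, -0.22, 0, 0.06], [0, 0, -0.22, 0, 0.06], [0, 0, -0.22, 0, 0.06]]' > m.json && python3 jog.py m.json | head -3
python3 - <<'E'
from h import *
c=shot('wrist','d2');cv2.imwrite('pics/z8.png',cv2.resize(c['img'][0:300,200:400],(400,600))[:,:,::-1])
s=r.read_state();o=np.array([.5578,.2]);y=.1255;u=np.array([np.cos(y),np.sin(y)])
print(totool(np.r_[o-u*.142,.1545]-s["ee_pos"],s),s["ee_pos"],proj(c,np.r_[o-u*.142,.158]))
E
```

```text
time: 33.65
ee_pos: [0.6048, 0.2062, 0.3347]
eef_rot: [-0.064, 0.998, 0.0, 0.001]
[1.88737266e-01 1.79584163e-04 1.78611403e-01] [0.60421298 0.20618991 0.33302081] [278.85479596 -36.17877571]
```

View pics/z8.png

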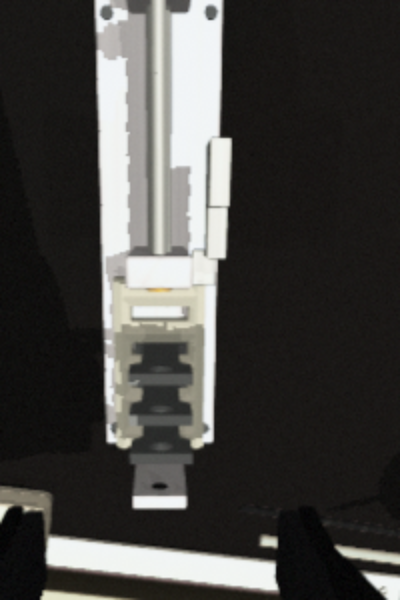

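All three bars stand parallel in slots 2–4, at rows 378, 408 and 457 of the crop. I'll return to the post.

```bash
echo '[[0.04, 0, 0, 0, 0.06], [0.085, 0, 0, 0, 0.06], [0.13, 0, 0, 0, 0.06], [0.17, 0, 0, 0, 0.06], [0.188, 0, 0.03, 0, 0.06], [0.188, 0, 0.07, 0, 0.06], [0.188, 0, 0.11, 0, 0.06], [0.188, 0, 0.15, 0, 0.06], [0.188, 0, 0.178, 0, 0.06], [0.188, 0, 0.178, 0, 0.06], [0.188, 0, 0.178, 0, 0.06], [0.188, 0, 0.178, 0, 0.06]]' > m.json && python3 jog.py m.json 
echo '[[0, 0, 0, 0, 0.04], [0, 0, 0, 0, 0.02], [0, 0, 0, 0, 0.0], [0, 0, 0, 0, 0], [0, 0, 0, 0, 0], [0, 0, 0, 0, 0], [0, 0, 0, 0, 0], [0, 0, 0, 0, 0]]' > m.json && python3 jog.py m.json 50
```

```text
time: 34.9
ee_pos: [0.4185, 0.1825, 0.1569]
eef_rot: [-0.064, 0.998, 0.0, 0.001]
ft_force: [0.2, 1.3, 0.4]
width: 0.0599
grip_force: 0.0
time: 35.7
ee_pos: [0.4179, 0.1821, 0.1555]
eef_rot: [-0.064, 0.998, 0.0, -0.0]
ft_force: [-0.6, 1.3, 1.4]
width: 0.013
grip_force: 50.0
```

```bash
echo '[[-0.01, 0, 0, 0, 0], [-0.02, 0, 0, 0, 0], [-0.03, 0, 0, 0, 0], [-0.04, 0, 0, 0, 0], [-0.05, 0, 0, 0, 0], [-0.06, 0, 0, 0, 0], [-0.07, 0, 0, 0, 0], [-0.08, 0, 0, 0, 0], [-0.09, 0, 0, 0, 0]]' > m.json && python3 jog.py m.json 
echo '[[-0.006, 0, 0, 0, 0], [-0.012, 0, 0, 0, 0], [-0.017, 0, 0, 0, 0], [-0.02, 0, 0, 0, 0], [-0.022, 0, 0, 0, 0], [-0.023, 0, 0, 0, 0], [-0.023, 0, 0, 0, 0], [-0.023, 0, 0, 0, 0]]' > m.json && python3 jog.py m.json
```

```text
time: 36.6
ee_pos: [0.5073, 0.1938, 0.1554]
eef_rot: [-0.064, 0.998, -0.0, -0.001]
ft_force: [-8.9, -1.3, 7.7]
width: 0.0124
grip_force: 50.0
time: 37.4
ee_pos: [0.5293, 0.1967, 0.1555]
eef_rot: [-0.064, 0.998, -0.0, -0.001]
ft_force: [-10.7, -1.3, 9.1]
width: 0.0127
grip_force: 50.0
```

Travel is 112 mm, at the stop. Next I'll slide the keeper across while holding the rod in.

```bash
echo '[[-0.001, 0.002, 0, 0, 0], [-0.001, 0.005, 0, 0, 0], [-0.001, 0.008, 0, 0, 0], [-0.001, 0.011, 0, 0, 0], [-0.001, 0.014, 0, 0, 0], [-0.001, 0.017, 0, 0, 0], [-0.001, 0.018, 0, 0, 0], [-0.001, 0.018, 0, 0, 0], [-0.001, 0.018, 0, 0, 0]]' > m.json && python3 jog.py m.json
```

```text
time: 38.3
ee_pos: [0.5275, 0.2119, 0.1553]
eef_rot: [-0.063, 0.998, -0.002, -0.003]
ft_force: [-15.6, -11.1, 15.4]
width: 0.0125
grip_force: 50.0
```

```bash
echo '[[0.002, -0.001, 0, 0, 0], [0.004, -0.002, 0, 0, 0], [0.005, -0.002, 0, 0, 0], [0.005, -0.002, 0, 0, 0], [0.005, -0.002, 0, 0, 0]]' > m.json && python3 jog.py m.json
```

```text
time: 38.8
ee_pos: [0.5239, 0.2112, 0.1555]
eef_rot: [-0.064, 0.998, -0.001, -0.001]
ft_force: [-7.7, -4.2, 7.0]
width: 0.0123
grip_force: 50.0
```

```bash
echo '[[0.001, 0, 0, 0, 0], [0.002, 0, 0, 0, 0], [0.003, 0, 0, 0, 0], [0.003, 0, 0, 0, 0], [0.003, 0, 0, 0, 0]]' > m.json && python3 jog.py m.json
```

```text
time: 39.3
ee_pos: [0.5227, 0.2111, 0.1556]
eef_rot: [-0.064, 0.998, -0.0, 0.002]
ft_force: [5.6, -2.2, -2.2]
width: 0.0127
grip_force: 50.0
```

The force has reversed, so the keeper now holds the rod. I'll release, lift away and look.

```bash
echo '[[-0.001, 0, 0, 0, 0.02], [-0.001, 0, 0, 0, 0.04], [-0.001, 0, 0, 0, 0.06], [-0.001, 0, 0, 0, 0.06], [-0.001, 0, 0, 0, 0.06], [-0.001, 0, -0.03, 0, 0.06], [-0.001, 0, -0.07, 0, 0.06], [-0.001, 0, -0.12, 0, 0.06], [-0.001, 0, -0.17, 0, 0.06], [-0.04, 0, -0.18, 0, 0.06], [-0.06, 0, -0.18, 0, 0.06], [-0.06, 0, -0.18, 0, 0.06]]' > m.json && python3 jog.py m.json
python3 - <<'E'
from h import *
c=shot('wrist','f1');cv2.imwrite('pics/z9.png',cv2.resize(c['img'][0:300,200:400],(400,600))[:,:,::-1])
o=np.array([.5578,.2]);y=.1255;u=np.array([np.cos(y),np.sin(y)]);n=np.array([-u[1],u[0]])
q=(proj(c,np.r_[o-u*.034+n*.016,.158])-[200,0])*2;print("post expected in crop",q)
t=shot('top','tend')
E
```

```text
time: 40.5
ee_pos: [0.5821, 0.2192, 0.335]
eef_rot: [-0.064, 0.998, -0.0, 0.0]
ft_force: [-0.4, -0.1, -0.6]
width: 0.0603
grip_force: 0.0
post expected in crop [158.65154451 265.27969334]
```

View pics/z9.png

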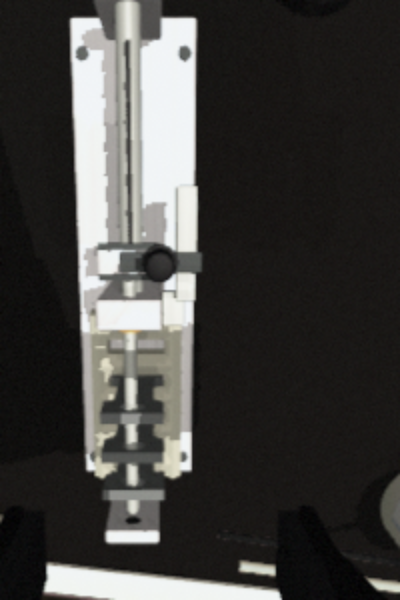

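The post is at (160,264), as expected at (159,265). The rod runs through all three bars to the far plate, and the tongue is in the notch. The robot is clear, so I'm handing in.

```bash
python3 -c "
from bench import r
print(r.close_job())"
```

```text
the job is handed in; nothing more can be done
None
```

I handed the job in at about 40 s: all three bars present stand in slots 2–4, the rod is home through their holes, and the keeper is across holding it. I touched neither dropper bottle; no verdict was returned.

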